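# Unlock the lid of a pond filter and hold its lock pin out

## Task

Unlock the lid of the green pond filter: turn all three black wing bolts on the lid counter-clockwise to their end stops, in any order, and only then pull the red sprung lock pin straight up as far as it goes, clear of its hole. Finish while still holding the pin fully up, with all the bolts open, so that someone else can twist the lid off. Leave everything else, including the loose orange nut on the lid, where it is.

Things in the scene. Friction and masses are not known exactly. Their poses are not given: they have to be found in the camera images.
- filter: Squat dark-green pond filter fixed to the table: ribbed round tank, light-grey lid 260 mm across, lid top 140 mm above the table, two low hose stubs reaching 153 mm from the axis. Origin: centre of its underside, z up, any yaw. On the lid, in its frame: sprung lock pin at x = +95 mm, wing bolts at y = +82, x = -82 and y = -82 mm.
- bolt_a_grip (a point): Black captive wing bolt at the filter +y side (82 mm from the filter's axis): upright bar 42 long, 14 wide, 32 mm high, white pointer line on one half of its top, on a hub 42 mm across. Point: on the turning axis, 8 mm below the bar's top, 22 mm above the hub's top (hub top 154, bar top 184 mm above the table). Axes turn with the bolt: x along the bar to the pointer half, y across it, z up.
- bolt_a (a joint): Turn of that wing bolt about its vertical axis, rad: 0 is tight (pointer at the red mark), 1.57 is open at the hard end stop (pointer at the green mark). Grows as it turns counter-clockwise seen from above. It starts somewhere from 0.15 to 0.5, is stiff (about 0.08 N m of friction) and stays where it is left.
- bolt_b_grip (a point): Black captive wing bolt at the filter -x side (82 mm from the axis): upright bar 42 long, 14 wide, 32 mm high, white pointer line on one half of its top, on a hub 42 mm across. Point: on the turning axis, 8 mm below the bar's top, 22 mm above the hub's top (hub top 154, bar top 184 mm above the table). Axes turn with the bolt: x along the bar to the pointer half, y across it, z up.
- bolt_b (a joint): Turn of that wing bolt about its vertical axis, rad: 0 is tight (pointer at the red mark), 1.57 is open at the hard end stop (pointer at the green mark). Grows as it turns counter-clockwise seen from above. It starts somewhere from 0.15 to 0.5, is stiff (about 0.08 N m of friction) and stays where it is left.
- bolt_c_grip (a point): Black captive wing bolt at the filter -y side (82 mm from the axis): upright bar 42 long, 14 wide, 32 mm high, white pointer line on one half of its top, on a hub 42 mm across. Point: on the turning axis, 8 mm below the bar's top, 22 mm above the hub's top (hub top 154, bar top 184 mm above the table). Axes turn with the bolt: x along the bar to the pointer half, y across it, z up.
- bolt_c (a joint): Turn of that wing bolt about its vertical axis, rad: 0 is tight (pointer at the red mark), 1.57 is open at the hard end stop (pointer at the green mark). Grows as it turns counter-clockwise seen from above. It starts somewhere from 0.15 to 0.5, is stiff (about 0.08 N m of friction) and stays where it is left.
- pull_grip (a point): Red round pull knob of the lock pin, 24 mm in diameter and 28 mm high, upright; the point is on its axis, 13 mm below its top and 15 mm above its underside (191 mm above the table when the pin is seated). Below it a brass barrel 18 mm across and 12 mm high stands on a steel bridge (22 x 56 mm, its top 160 mm above the table). z up; yaw of no importance.
- pin_tip (a point): Lower end of the 8 mm steel lock pin. Seated, it is 10 mm deep in its hole, whose mouth is in the lid's top face; the pin can be seen in the gap under the bridge.
- pin (a joint): How far the lock pin with its red knob is pulled straight up, m: 0 seated, 0.014 fully up at its hard stop; it clears its hole at 0.010. A spring pulls it back down with about 5 N when seated and 13 N when fully up, so it snaps back as soon as it is let go.
- hose_nut: Orange plastic hose nut, a ring 40 mm across, 12 mm high, lying loose near the middle of the filter's lid. Bystander, to be left where it is; origin: centre of its underside.
- food_can: Yellow-labelled can, 66 mm across, 110 mm high. Bystander, to be left where it is; origin: centre of its underside.
- pellet_jar: Jar with a green cap, 68 mm across, 100 mm high. Bystander, to be left where it is; origin: centre of its underside.
- tape_roll: Blue roll of tape, 90 mm across, 24 mm high. Bystander, to be left where it is; origin: centre of its underside.
- screwdriver: Screwdriver, 200 mm long, lying on the table. Bystander, to be left where it is; origin in the tool, x along it.
- pump_box: Small cardboard box, 100 x 65 x 60 mm. Bystander, to be left where it is; origin: centre of its underside.
- tub: Cream tub with a black lid, 166 x 116 x 78 mm. Bystander, to be left where it is; origin: centre of its underside.

How it is judged:
By the outcome, as a careful person would: the job done as asked, in the order asked, and still so for the second after the job is handed in, while the arm keeps its last pose, push and grip.
It also fails if it takes over 64 s, if anything falls off the work surface, if the arm or the gripper's body presses on something with over 40 N, if the wrist force passes 120 N, or if a joint passes its speed limit or range.

## Robot

A 6-joint arm with a two-finger parallel gripper is mounted at the origin on the work surface. World frame = base frame: x ahead of the robot, y to its left, z up, the work surface at z = 0. Lengths are in m, angles in degrees, forces in N, time in s.
With the tool pointing down it reaches from about 0.3 to 0.775 m from the base axis. Payload 14.6 kg.
Tool frame: the origin (TCP) lies at the very end of the fingers, on their centre line; the grasp point (between the pads) lies 19 mm behind it; z points along the fingers, y is the line along which they close (so a half turn about z gives the same grasp; the last joint's range is limited). The gripper opens to 94 mm and grips with 3 to 60 N. Pads are 16 mm wide; open, the fingers measure 119 mm over their backs; the gripper's body (75 mm by 177 mm) begins 78 mm behind the grasp point.
Start: joints at [-67.3, 17.183, 87.147, -0, 75.671, -3.816], TCP at [0.246, -0.492, 0.205] pointing down, gripper open.
Joint ranges: [-173.82, 173.82], [-45.26, 126.66], [13.44, 144.39], [-59.66, 239.66], [0, 175.72], [-146.38, 146.38]. Speed limits (degrees/s): [127.2, 127.2, 147.25, 180, 180, 180].

## Interface

Orientations are given as a 3x3 rotation matrix whose columns are the frame's x, y, z axes.
In Python, from rig import robot gives the robot as it stands.
- The arm moves only by the tool apply_moves, never from a script. Its argument "commands" is a list of rows, each a list of 6 numbers: the shift along the tool's x, y, z in m, then the turn, a rotation vector about the tool's x, y, z in degrees. In form: [[dx, dy, dz, rx, ry, rz], ...]. A call has 1 to 20 rows; each row shifts and turns the commanded pose from where the row before left it, along the tool's axes as they then stand; what a row does not reach is not made up. A row lasts 1/10 s, in which the tool goes at most 50 mm and 8.59 degrees, less where a joint would pass 70% of its speed; a pose out of reach is approached as far as the arm can. A call is refused whole if a number of a shift passes 0.05 or a number of a turn 8.59, either way. A call with a gripper value outside its range is refused whole. "claw" is the opening, from 0 (shut) to 1 (fully open), set as the call begins (left out, the last holds). The fingers move at their own pace and stop on an object; "force" is the grip in N (left out, the last holds). Time passes only in rows, so rows that do not move let the fingers close. It gives the time, the measured TCP pose, the force, the opening and the grip force at its end, in the units of the state.
- robot.observe(): the state, without advancing time (a new reading comes with each control period).
- robot.read_camera(name): name is "scene" or "top" or "wrist"; returns (picture, depth): 384x512x3 uint8, red, green, blue; 384x512 float32, m along the optical axis (not along the pixel's ray), 0 where there is no reading.
- robot.get_calibration(name): a dict with "mtx" (3x3 intrinsics, pixels), "position" and "orientation" of the camera in the world. Camera axes: x right, y down, z forward; pixel columns grow to the right and rows downward; lengths in m; the calibration is good to about 2 mm. A picture is of the moment at which its call begins: read the wrist's pose just before it. get_calibration takes no time and is no camera call; for the wrist camera it gives the pose at the moment of the call.
- robot.finish_job(): hands the job in; it is judged then, once.
The state is a dict: "clock": time; "joint_positions": joint angles; "dq": joint speeds; "tau": joint torques, N m; "tool_pos": TCP position; "orientation": TCP orientation; "contact_force": force on the tool from outside, world axes, zero at the start; "moment": the same for the moment, N m; "gripper_width": finger opening in m; "gripper_force": force on a finger pad.
Only numpy, scipy, OpenCV 4.12 (cv2) and the standard library are available. Lean on these libraries where they do the work, as an engineer would, in place of code of your own. Each camera call takes 0.05 s, during which the arm holds its last target. There are 200 camera calls.

## Working session

There is one attempt and no reset: what is moved stays moved. The work goes in short steps, Python scripts to look and compute and a tool call to move; the robot and the scene stay as the last step left them, time stands still between calls to the robot, and variables do not carry over. Pictures are saved under pics/ and viewed, at most 10 in all, crops included, and the job is handed in when it is done.

Besides the shell and the picture viewer there is one more tool, called after "Call:" by a JSON object that holds its "op" and its "data", one argument or row to a line. apply_moves: Moves the arm, as the interface text tells. Its arguments: {"type":"object","properties":{"commands":{"type":"array"},"claw":{"type":"number"},"force":{"type":"number"}},"required":["commands"]}

```bash
mkdir -p pics; ls; python3 - <<'E'
from rig import robot
import cv2,numpy as np
for n in("scene","top"):
    im,d=robot.read_camera(n); np.savez(n,im=im,d=d); c=robot.get_calibration(n); print(n,c)
    cv2.imwrite(f"pics/{n}.png",cv2.resize(im[:,:,::-1],(768,576)))
s=robot.observe();print(s)
E
```

```text
pics
scene {'mtx': array([[473.48159861,   0.        , 261.41891726],
       [  0.        , 473.48159861, 194.97824978],
       [  0.        ,   0.        ,   1.        ]]), 'position': array([ 1.21203705, -0.52466809,  1.30107304]), 'orientation': array([[ 0.59077398,  0.64862688, -0.4798638 ],
       [ 0.80682828, -0.47770577,  0.34759936],
       [-0.00377142, -0.59252034, -0.80554666]])}
top {'mtx': array([[394.55646298,   0.        , 254.06419594],
       [  0.        , 394.55646298, 192.7941212 ],
       [  0.        ,   0.        ,   1.        ]]), 'position': array([ 0.401935  , -0.03555812,  1.64056794]), 'orientation': array([[ 0.00481925, -0.99759478,  0.06914785],
       [-0.99981916, -0.00353482,  0.01868541],
       [-0.01839604, -0.0692254 , -0.99743142]])}
{'clock': 0.1, 'joint_positions': array([-6.72997943e+01,  1.72123166e+01,  8.71761143e+01,  1.13660464e-03,
        7.56680181e+01, -3.81794238e+00]), 'dq': array([ 0.10057079, -0.13416943, -0.09250695,  0.01492347, -0.03260915,
        0.02838401]), 'tau': array([ 2.16499975e-03, -5.32634532e+01, -3.53283226e+01,  7.09803100e-02,
        2.34612718e-02, -6.41365727e-05]), 'tool_pos': array([ 0.24546401, -0.49194029,  0.20494893]), 'orientation': array([[ 8.94795199e-01,  4.46476675e-01, -3.62474758e-04],
       [ 4.46476814e-01, -8.94794734e-01,  9.16319780e-04],
       [ 8.47749034e-05, -9.81755115e-04, -9.99999514e-01]]), 'contact_force': array([-0.34116326,  0.41832415, -0.62378692]), 'moment': array([-0.00648377,  0.00661198,  0.00776404]), 'gripper_force': 0.0, 'gripper_width': 0.09382910856576356}
```

View pics/top.png

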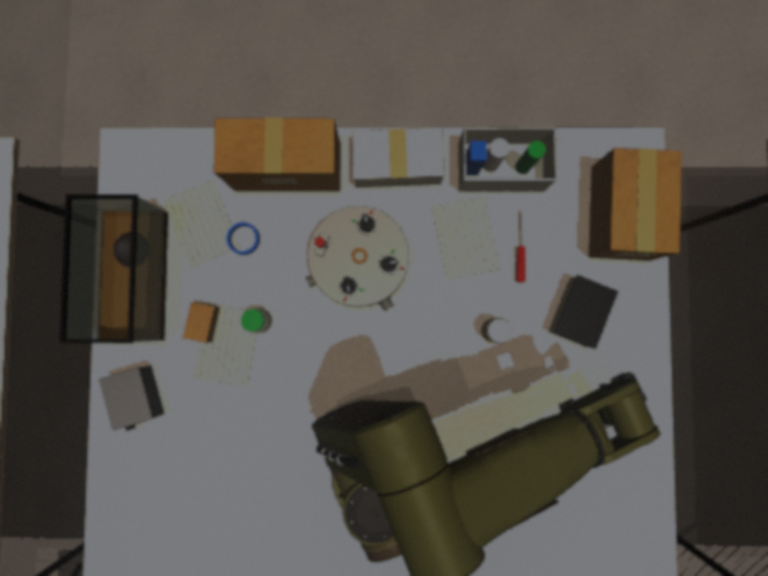

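View pics/scene.png

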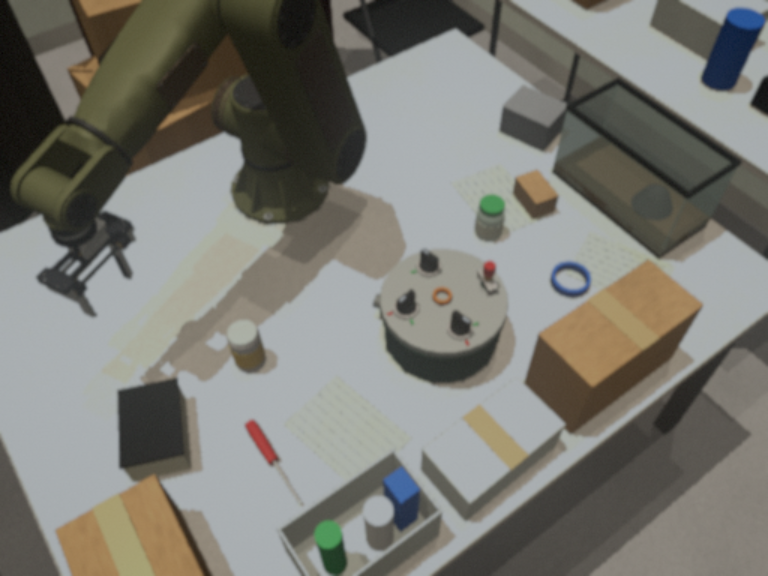

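The top view shows the filter at about (358,256) in the enlarged picture, the red knob at (320,241), and the bolts at (367,223), (389,263) and (348,286). The red and green marks are visible, and the area around the lid is fairly clear.

```bash
cat > h.py <<'E'
import numpy as np,cv2
from rig import robot
def ray(c,uv,z):
    d=c["orientation"]@np.linalg.inv(c["mtx"])@np.array([uv[0],uv[1],1.]); p=c["position"]
    return p+d*(z-p[2])/d[2]
def blobs(m,amin=5):
    n,l,st,ce=cv2.connectedComponentsWithStats(m.astype(np.uint8))
    return [(ce[i],st[i,4]) for i in range(1,n) if st[i,4]>=amin]
E
python3 - <<'E'
from h import *
im=np.load("top.npz")["im"]; c=robot.get_calibration("top")
h=cv2.cvtColor(im,cv2.COLOR_RGB2HSV); roi=np.zeros(im.shape[:2],bool); cv2_=cv2.circle(roi.astype(np.uint8),(239,171),34,1,-1)>0
red=cv2_&((h[...,0]<6)|(h[...,0]>174))&(h[...,1]>120)
for b,a in blobs(red,3): print("red",b,a,ray(c,b,.2))
org=cv2_&(h[...,0]>7)&(h[...,0]<22)&(h[...,1]>110)
for b,a in blobs(org,8): print("org",b,a,ray(c,b,.152))
dk=(cv2.circle(np.zeros(im.shape[:2],np.uint8),(239,171),30,1,-1)>0)&(h[...,2]<75)
for b,a in blobs(dk,8): print("dark",b,a,ray(c,b,.17))
print(robot.get_calibration("wrist"))
E
```

```text
red [212.8125 161.    ] 32 [0.61880985 0.14416682 0.2       ]
org [239.44444444 170.11111111] 36 [0.59134165 0.04831214 0.152     ]
dark [244.14444444 149.05555556] 90 [0.66892937 0.0301655  0.17      ]
dark [258.35714286 175.61904762] 84 [ 0.56845487 -0.02378786  0.17      ]
dark [231.89772727 190.02272727] 88 [0.5139861  0.07501123 0.17      ]
{'mtx': array([[290.6077475 ,   0.        , 249.25728045],
       [  0.        , 290.6077475 , 192.70235144],
       [  0.        ,   0.        ,   1.        ]]), 'position': array([ 0.31074824, -0.45997308,  0.38372323]), 'orientation': array([[ 0.44719778, -0.86588466, -0.22418276],
       [-0.89443278, -0.43349265, -0.10988231],
       [-0.00203617,  0.24965553, -0.96833257]])}
```

Call:
{"op": "apply_moves", "data": {
  "commands": [
    [0.038,-0.0226,-0.0085,0,0,0],
    [0.038,-0.0226,-0.0085,0,0,0],
    [0.038,-0.0226,-0.0085,0,0,0],
    [0.038,-0.0226,-0.0085,0,0,0],
    [0.038,-0.0226,-0.0085,0,0,0],
    [0.038,-0.0226,-0.0085,0,0,0],
    [0.038,-0.0226,-0.0085,0,0,0],
    [0.038,-0.0226,-0.0085,0,0,0],
    [0.038,-0.0226,-0.0085,0,0,0],
    [0.038,-0.0226,-0.0085,0,0,0],
    [0.038,-0.0226,-0.0085,0,0,0],
    [0.038,-0.0226,-0.0085,0,0,0],
    [0.038,-0.0226,-0.0085,0,0,0],
    [0.038,-0.0226,-0.0085,0,0,0],
    [0,0,0,0,0,0],
    [0,0,0,0,0,0]
  ],
  "claw": 0.45
}}

```text
clock: 1.7
tool_pos: [0.5803, 0.029, 0.3237]
orientation: [[0.894, 0.448, -0.001], [0.448, -0.894, -0.0], [-0.001, -0.0, -1.0]]
contact_force: [-0.5, 0.2, -0.4]
gripper_width: 0.0425
gripper_force: 0.0
```

```bash
python3 - <<'E'
from h import *
c=robot.get_calibration("wrist"); im,d=robot.read_camera("wrist"); np.savez("w1",im=im,d=d,**c); print(c["position"],robot.observe()["joint_positions"])
cv2.imwrite("pics/w1.png",cv2.resize(im[:,:,::-1],(768,576)))
E
```

```text
[0.64574594 0.06128721 0.50234898] [-8.25723755e-01  1.80627739e+01  7.05469748e+01 -9.86732207e-03
  9.14552735e+01  6.26487959e+01]
```

View pics/w1.png

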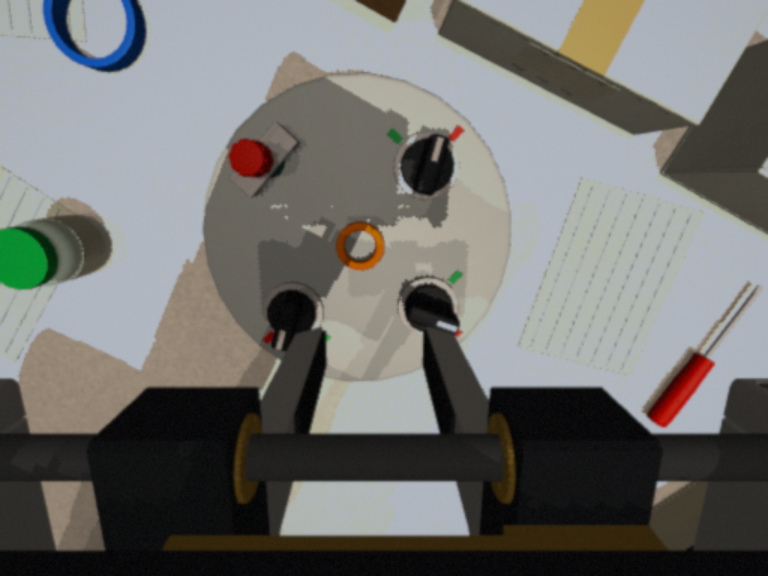

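The wrist view shows bolt c at (428,163) with its pointer up-right, bolt b at (430,303) with its pointer right-down, and bolt a at (292,312) with its pointer down-left. The knob is at (250,158), and the nut is in the centre at (360,246).

```bash
python3 - <<'E'
from h import *
w=np.load("w1.npz"); im=w["im"]
t=[]
for u,v in((195,208),(287,202),(285,109)):
    t.append(cv2.resize(im[v-25:v+25,u-25:u+25,::-1],(260,260),interpolation=cv2.INTER_CUBIC))
cv2.imwrite("pics/m1.png",np.hstack(t))
h=cv2.cvtColor(im,cv2.COLOR_RGB2HSV)
roi=np.zeros(im.shape[:2],np.uint8);cv2.circle(roi,(238,151),110,1,-1); roi=roi>0
roi[260:]=0
red=roi&((h[...,0]<6)|(h[...,0]>174))&(h[...,1]>130)
for b,a in blobs(red,6):
    print("red",b,a,ray(w,b,.204 if a>100 else .14))
for b,a in blobs(roi&(h[...,0]>45)&(h[...,0]<80)&(h[...,1]>90),6): print("grn",b,a,ray(w,b,.14))
for b,a in blobs(roi&(h[...,0]>8)&(h[...,0]<20)&(h[...,1]>150),30): print("org",b,a,ray(w,b,.147))
E
```

```text
red [303.65306122  88.57142857] 49 [0.70363053 0.0192213  0.14      ]
red [166.47118644 105.12881356] 590 [0.61944334 0.1397357  0.204     ]
red [179.05 224.65] 40 [0.48065258 0.08322178 0.14      ]
red [304.66666667 221.66666667] 12 [ 0.55910075 -0.06354302  0.14      ]
grn [262.88235294  90.17647059] 51 [0.68049953 0.06133642 0.14      ]
grn [185.         113.27777778] 18 [0.61510519 0.13301546 0.14      ]
grn [303.18421053 184.34210526] 38 [ 0.60237972 -0.03699781  0.14      ]
grn [216.76470588 224.88235294] 17 [0.50282105 0.03837919 0.14      ]
org [239.50319829 163.76545842] 469 [0.59070964 0.04769405 0.147     ]
```

View pics/m1.png

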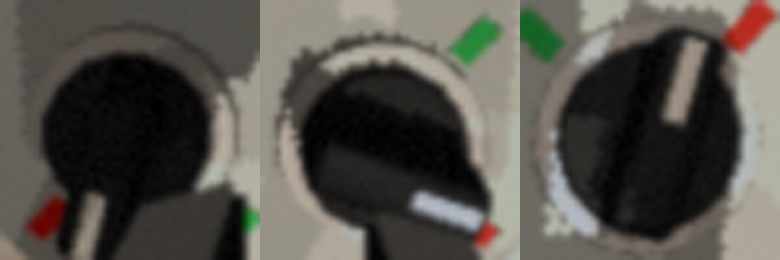

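The crops show all three white pointers close to the red marks, which point radially outward. Next I'll work out the pointer angles.

```bash
python3 - <<'E'
from h import *
w=np.load("w1.npz")
P={'a':((188.7,220.5),(185.8,232),(.5142,.0725),164.5),'b':((291.8,215.5),(304.9,219.3),(.569,-.0285),254.5),'c':((290,107.5),(293.3,91.7),(.6705,.0295),-15.5)}
for k,(i,o,c,r) in P.items():
    p=ray(w,i,.184)[:2];q=ray(w,o,.184)[:2];d=q-p;e=q-np.array(c)
    print(k,p.round(4),q.round(4),"line ang",np.degrees(np.arctan2(d[1],d[0])).round(1),"from axis",np.degrees(np.arctan2(e[1],e[0])).round(1),np.hypot(*e).round(4),"red",r)
E
```

```text
a [0.5104 0.0726] [0.4958 0.0699] line ang -169.5 from axis -171.8 0.0186 red 164.5
b [ 0.5695 -0.0314] [ 0.5723 -0.0472] line ang -80.2 from axis -80.0 0.019 red 254.5
c [0.6737 0.0279] [0.6891 0.0324] line ang 16.3 from axis 8.9 0.0188 red -15.5
```

Call:
{"op": "apply_moves", "data": {
  "commands": [
    [0.04,0.0206,0.02,0,0,0],
    [0.04,0.0206,0.02,0,0,0],
    [0,0,0.025,0,0,6],
    [0,0,0.025,0,0,6],
    [0,0,0.02,0,0,0],
    [0,0,0.02,0,0,0],
    [0,0,0.02,0,0,0],
    [0,0,0.0137,0,0,0],
    [0,0,0,0,0,0],
    [0,0,0,0,0,0]
  ],
  "claw": 0.45
}}

```text
clock: 2.75
tool_pos: [0.6704, 0.0268, 0.1616]
orientation: [[0.968, 0.25, 0.001], [0.25, -0.968, -0.0], [0.001, 0.0, -1.0]]
contact_force: [0.9, 0.2, 0.6]
gripper_width: 0.0425
gripper_force: 0.0
```

Call:
{"op": "apply_moves", "data": {
  "commands": [
    [0,0,0,0,0,0],
    [0,0,0,0,0,0],
    [0,0,0,0,0,0],
    [0,0,0,0,0,0],
    [0,0,0,0,0,0]
  ],
  "claw": 0,
  "force": 20
}}

```text
clock: 3.25
tool_pos: [0.6701, 0.0282, 0.1611]
orientation: [[0.968, 0.251, -0.0], [0.251, -0.968, 0.001], [0.0, -0.001, -1.0]]
contact_force: [-2.8, 4.3, 2.6]
gripper_width: 0.0137
gripper_force: 19.8
```

```bash
python3 - <<'E'
from h import *
s=robot.observe();print(s["moment"],s["contact_force"],s["joint_positions"])
im,d=robot.read_camera("wrist")
cv2.imwrite("pics/w2.png",cv2.resize(im[100:360,100:400,::-1],(750,600)[:2]))
E
```

```text
[ 0.76477341  0.48619363 -0.00337371] [-2.82119735  4.28013398  2.60458632] [-7.44917730e-01  3.47917973e+01  6.78419857e+01  6.97466373e-02
  7.73770783e+01  7.46934987e+01]
```

View pics/w2.png

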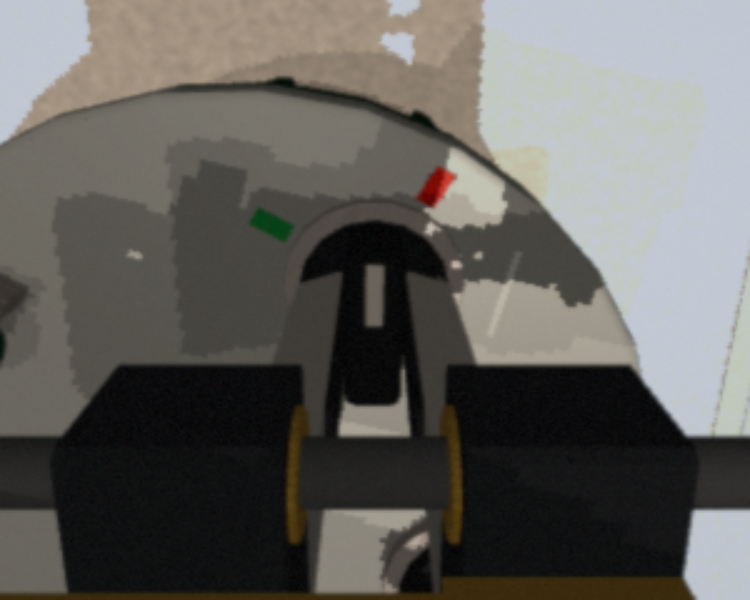

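The bar of bolt c is held square between the pads, 13.7 mm wide, with the pointer at (373,295). It needs about 60° counter-clockwise, plus a little overrun onto the stop.

Call:
{"op": "apply_moves", "data": {
  "commands": [
    [0,0,0,0,0,-8],
    [0,0,0,0,0,-8],
    [0,0,0,0,0,-8],
    [0,0,0,0,0,-8],
    [0,0,0,0,0,-8],
    [0,0,0,0,0,-8],
    [0,0,0,0,0,-6],
    [0,0,0,0,0,-4],
    [0,0,0,0,0,-3],
    [0,0,0,0,0,0],
    [0,0,0,0,0,0],
    [0,0,0,0,0,0]
  ],
  "force": 30
}}

```text
clock: 4.5
tool_pos: [0.6705, 0.0278, 0.1612]
orientation: [[0.251, 0.968, 0.001], [0.968, -0.251, 0.001], [0.001, 0.001, -1.0]]
contact_force: [-1.0, 6.0, 4.2]
gripper_width: 0.0139
gripper_force: 29.8
```

```bash
python3 - <<'E'
from rig import robot
s=robot.observe();print(s["moment"],s["contact_force"],s["joint_positions"])
E
```

```text
[ 1.06129335 -0.070006   -0.32017383] [-0.98621643  6.02369911  4.20830574] [-7.66662127e-01  3.47992432e+01  6.78269233e+01  4.14790782e-02
  7.73337188e+01  1.37758067e+01]
```

Call:
{"op": "apply_moves", "data": {
  "commands": [
    [0,0,0,0,0,-2],
    [0,0,0,0,0,-2],
    [0,0,0,0,0,0],
    [0,0,0,0,0,0]
  ]
}}

```text
clock: 4.9
tool_pos: [0.6705, 0.0279, 0.1612]
orientation: [[0.184, 0.983, 0.001], [0.983, -0.184, 0.001], [0.001, 0.001, -1.0]]
contact_force: [0.5, 5.1, 3.6]
gripper_width: 0.0146
gripper_force: 32.0
```

```bash
python3 - <<'E'
from rig import robot
s=robot.observe();print(s["moment"],s["contact_force"],s["joint_positions"])
E
```

```text
[ 1.08930785 -0.01266703 -0.67999104] [0.45464659 5.1357028  3.59723956] [-7.67917380e-01  3.48004116e+01  6.78270280e+01  5.27002778e-02
  7.73337746e+01  9.79471692e+00]
```

Call:
{"op": "apply_moves", "data": {
  "commands": [
    [0,0,0,0,0,0],
    [0,0,0,0,0,0],
    [0,0,-0.025,0,0,0],
    [0,0,-0.025,0,0,0],
    [0,0,-0.02,0,0,-7],
    [0,0,0,0,0,-7],
    [0,0,0,0,0,-6.8],
    [-0.0125,-0.0366,0,0,0,0],
    [-0.0125,-0.0366,0,0,0,0],
    [-0.0124,-0.0367,0,0,0,0],
    [0,0,0.015,0,0,0],
    [0,0,0.015,0,0,0],
    [0,0,0,0,0,0],
    [0,0,0,0,0,0]
  ],
  "claw": 0.45
}}

```text
clock: 6.3
tool_pos: [0.5689, -0.0293, 0.201]
orientation: [[-0.179, 0.984, -0.0], [0.984, 0.179, -0.0], [-0.0, -0.0, -1.0]]
contact_force: [0.3, 0.6, 0.2]
gripper_width: 0.0425
gripper_force: 0.0
```

```bash
python3 - <<'E'
from h import *
s=robot.observe();print(s["moment"],s["contact_force"],s["joint_positions"])
im,d=robot.read_camera("wrist")
cv2.imwrite("pics/w3.png",cv2.resize(im[60:360,60:450,::-1],(780,600)))
E
```

```text
[-0.01755803 -0.0917788   0.02848367] [0.33256939 0.56729033 0.15030491] [-6.62416310e+00  1.99091236e+01  8.41546434e+01 -1.45835425e-02
  7.59512273e+01 -1.69245861e+01]
```

View pics/w3.png

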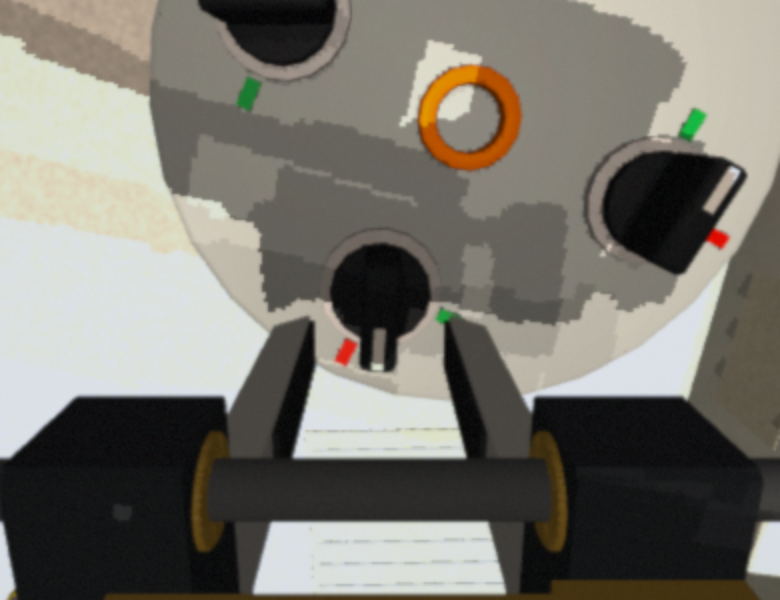

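Bolt b's pointer at (378,350) is centred between the fingers. Bolt c is on the right with its pointer at (722,190), near its green mark at (692,123). I'll check that angle by rays.

```bash
python3 - <<'E'
from h import *
c=robot.get_calibration("wrist")
f=lambda x,y,z:ray(c,(60+x/2,60+y/2),z)[:2]
p,q=f(710,210,.184),f(738,171,.184);d=q-p;print(p,q,np.degrees(np.arctan2(d[1],d[0])),np.degrees(np.arctan2(*(q-[.6705,.028])[::-1])))
print("marks",f(717,238,.14),f(692,123,.14))
print("b ptr",f(378,368,.184),f(380,332,.184))
print("far short edges",f(690,155,.184),f(680,275,.184))
E
```

```text
[0.67308104 0.03168767] [0.67809532 0.0459815 ] 70.66912324204674 67.10098209754922
marks [0.7060482  0.01847799] [0.68092265 0.06180048]
b ptr [ 0.57234194 -0.04581287] [ 0.57053569 -0.031921  ]
far short edges [0.66062855 0.04815135] [0.67008574 0.00781067]
```

Call:
{"op": "apply_moves", "data": {
  "commands": [
    [0,0.001,0.02,0,0,0],
    [0,0,0.02,0,0,0],
    [0,0,0,0,0,0]
  ],
  "claw": 0.45
}}

```text
clock: 6.65
tool_pos: [0.5692, -0.0288, 0.1591]
orientation: [[-0.179, 0.984, -0.003], [0.984, 0.179, 0.0], [0.001, -0.003, -1.0]]
contact_force: [-0.5, -0.6, 0.7]
gripper_width: 0.0424
gripper_force: 0.0
```

Call:
{"op": "apply_moves", "data": {
  "commands": [
    [0,0,0,0,0,0],
    [0,0,0,0,0,0],
    [0,0,0,0,0,0],
    [0,0,0,0,0,0],
    [0,0,0,0,0,0]
  ],
  "claw": 0,
  "force": 30
}}

```text
clock: 7.15
tool_pos: [0.5694, -0.0292, 0.1615]
orientation: [[-0.179, 0.984, -0.001], [0.984, 0.179, -0.001], [-0.0, -0.001, -1.0]]
contact_force: [-6.9, -1.6, 5.8]
gripper_width: 0.0139
gripper_force: 29.9
```

Call:
{"op": "apply_moves", "data": {
  "commands": [
    [0,0,0,0,0,-8],
    [0,0,0,0,0,-8],
    [0,0,0,0,0,-8],
    [0,0,0,0,0,-8],
    [0,0,0,0,0,-8],
    [0,0,0,0,0,-8],
    [0,0,0,0,0,-6],
    [0,0,0,0,0,-5],
    [0,0,0,0,0,-5],
    [0,0,0,0,0,-4],
    [0,0,0,0,0,0],
    [0,0,0,0,0,0]
  ]
}}

```text
clock: 8.35
tool_pos: [0.5705, -0.0282, 0.1616]
orientation: [[-0.979, 0.203, 0.002], [0.203, 0.979, 0.001], [-0.002, 0.002, -1.0]]
contact_force: [2.6, 5.4, 1.3]
gripper_width: 0.0145
gripper_force: 31.1
```

```bash
python3 - <<'E'
from rig import robot
s=robot.observe();print(s["moment"],s["contact_force"],s["joint_positions"])
E
```

```text
[ 1.24384117 -0.60640966 -0.64031903] [2.55343157 5.38599669 1.34627247] [ -6.54506391  21.98102468  86.74050286   0.10389918  71.163041
 -84.87411138]
```

Call:
{"op": "apply_moves", "data": {
  "commands": [
    [0,0,0,0,0,0],
    [0,0,0,0,0,0],
    [0,0,-0.025,0,0,0],
    [0,0,-0.025,0,0,0],
    [0,0,-0.025,0,0,0],
    [0,0,-0.025,0,0,8.3],
    [0,0,0,0,0,8.3],
    [0,0,0,0,0,8.3],
    [0,0,0,0,0,8.3],
    [0,0,0,0,0,8.3],
    [0,0,0,0,0,8.3],
    [0,0,0,0,0,8.3],
    [0,0,0,0,0,8.3],
    [0,0,0,0,0,8.3],
    [0,0,0,0,0,8.3],
    [0,0,0,0,0,8.3],
    [0,0,0,0,0,8.3]
  ],
  "claw": 0.45
}}

```text
clock: 10.05
tool_pos: [0.5698, -0.0291, 0.2608]
orientation: [[0.369, 0.93, -0.0], [0.93, -0.369, -0.0], [-0.0, -0.0, -1.0]]
contact_force: [0.3, -0.3, 0.5]
gripper_width: 0.0421
gripper_force: 0.0
```

Call:
{"op": "apply_moves", "data": {
  "commands": [
    [0,0,0,0,0,8.3],
    [0,0,0,0,0,8.3],
    [0,0,0,0,0,8.3],
    [0,0,0,0,0,8.3],
    [0,0,0,0,0,8.3],
    [0,0,0,0,0,8.3],
    [0,0,0,0,0,8.3],
    [0,0,0,0,0,0],
    [0,0,0,0,0,0]
  ]
}}

```text
clock: 10.95
tool_pos: [0.5698, -0.029, 0.2608]
orientation: [[0.982, 0.188, -0.0], [0.188, -0.982, -0.0], [-0.0, 0.0, -1.0]]
contact_force: [0.8, 1.4, -0.1]
gripper_width: 0.0424
gripper_force: 0.0
```

Call:
{"op": "apply_moves", "data": {
  "commands": [
    [-0.0119,-0.0369,0,0,0,0],
    [-0.0119,-0.0369,0,0,0,0],
    [-0.0118,-0.0369,0,0,0,0],
    [0,0,0.02,0,0,0],
    [0,0,0.02,0,0,0],
    [0,0,0.02,0,0,0],
    [0,0,0,0,0,0],
    [0,0,0,0,0,0]
  ]
}}

```text
clock: 11.75
tool_pos: [0.5146, 0.0733, 0.2014]
orientation: [[0.982, 0.186, 0.0], [0.186, -0.982, -0.0], [0.0, 0.0, -1.0]]
contact_force: [0.2, -0.4, -0.2]
gripper_width: 0.0421
gripper_force: 0.0
```

```bash
python3 - <<'E'
from h import *
c=robot.get_calibration("wrist");im,d=robot.read_camera("wrist");np.savez("w4",im=im,**c)
cv2.imwrite("pics/w4.png",cv2.resize(im[60:360,60:450,::-1],(780,600)))
E
```

```text
(no output)
```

View pics/w4.png

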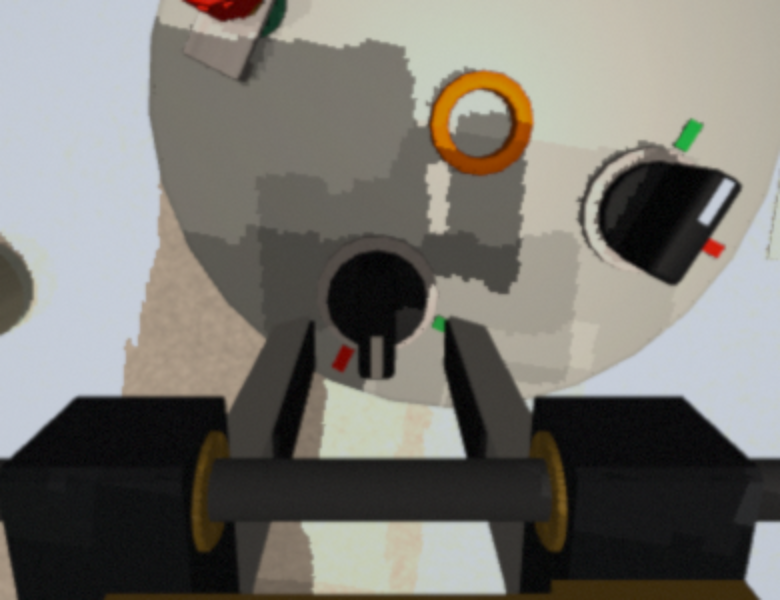

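Bolt a's bar at (376,355) is centred and aligned between the fingers. Bolt b, on the right, now looks the same as c did, at its stop.

Call:
{"op": "apply_moves", "data": {
  "commands": [
    [0,-0.0005,0.02,0,0,0],
    [0,0,0.02,0,0,0],
    [0,0,0,0,0,0]
  ],
  "claw": 0.45
}}

```text
clock: 12.1
tool_pos: [0.5138, 0.0737, 0.1598]
orientation: [[0.983, 0.185, -0.002], [0.185, -0.983, -0.0], [-0.002, -0.0, -1.0]]
contact_force: [-0.6, 0.1, 0.4]
gripper_width: 0.0424
gripper_force: 0.0
```

Call:
{"op": "apply_moves", "data": {
  "commands": [
    [0,0,0,0,0,0],
    [0,0,0,0,0,0],
    [0,0,0,0,0,0],
    [0,0,0,0,0,0],
    [0,0,0,0,0,0]
  ],
  "claw": 0,
  "force": 30
}}

```text
clock: 12.6
tool_pos: [0.5146, 0.0741, 0.1615]
orientation: [[0.983, 0.184, 0.001], [0.184, -0.983, 0.001], [0.001, -0.0, -1.0]]
contact_force: [-1.9, 2.9, 5.2]
gripper_width: 0.0137
gripper_force: 30.0
```

Call:
{"op": "apply_moves", "data": {
  "commands": [
    [0,0,0,0,0,-8],
    [0,0,0,0,0,-8],
    [0,0,0,0,0,-8],
    [0,0,0,0,0,-8],
    [0,0,0,0,0,-8],
    [0,0,0,0,0,-8],
    [0,0,0,0,0,-6],
    [0,0,0,0,0,-5],
    [0,0,0,0,0,-5],
    [0,0,0,0,0,-3.5],
    [0,0,0,0,0,0],
    [0,0,0,0,0,0]
  ]
}}

```text
clock: 13.8
tool_pos: [0.5136, 0.0753, 0.1614]
orientation: [[0.206, 0.979, -0.001], [0.979, -0.206, 0.003], [0.003, -0.002, -1.0]]
contact_force: [-9.4, 11.7, 9.7]
gripper_width: 0.0142
gripper_force: 31.6
```

```bash
python3 - <<'E'
from rig import robot
s=robot.observe();print(s["moment"],s["contact_force"],s["joint_positions"])
E
```

```text
[ 2.27688802  1.82305809 -0.70637513] [-9.38166616 11.70113248  9.7323838 ] [ 4.20828388 15.65883718 95.20357926  0.18430576 69.20330787 16.0398126 ]
```

Call:
{"op": "apply_moves", "data": {
  "commands": [
    [0,0,0,0,0,0],
    [0,0,0,0,0,0],
    [0,0,-0.025,0,0,0],
    [0,0,-0.03,0,0,0],
    [0,0,-0.03,0,0,0],
    [-0.0145,0.0225,-0.02,0,0,0],
    [-0.0145,0.0225,-0.02,0,0,0],
    [-0.0145,0.0225,-0.02,0,0,0],
    [-0.0145,0.0225,-0.014,0,0,0],
    [0,0,0,0,0,0],
    [0,0,0,0,0,0]
  ],
  "claw": 0.5
}}

```text
clock: 14.9
tool_pos: [0.5905, -0.0018, 0.3191]
orientation: [[0.207, 0.978, -0.001], [0.978, -0.207, -0.0], [-0.0, -0.001, -1.0]]
contact_force: [-0.2, 1.0, 0.4]
gripper_width: 0.0467
gripper_force: 0.0
```

```bash
python3 - <<'E'
from h import *
c=robot.get_calibration("wrist");im,d=robot.read_camera("wrist");np.savez("w5",im=im,**c)
cv2.imwrite("pics/w5.png",cv2.resize(im[20:320,60:450,::-1],(780,600)))
E
```

```text
(no output)
```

View pics/w5.png

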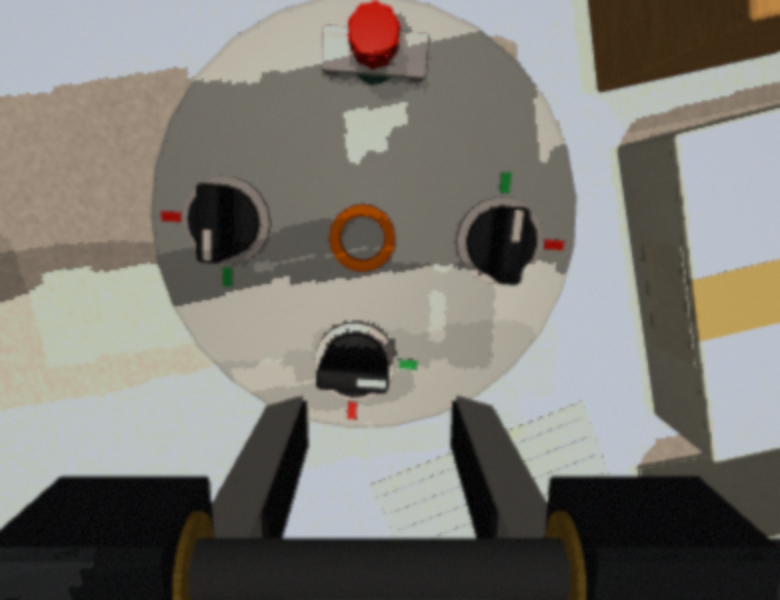

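All three pointers look parallel to their green directions: a at (207,245), b at (371,384), c at (518,225). The knob is at (374,35). I'll check the angles numerically.

```bash
python3 - <<'E'
from h import *
w=np.load("w5.npz"); im=w["im"]; g=cv2.cvtColor(im,cv2.COLOR_RGB2HSV)
f=lambda u,v,z:ray(w,(u,v),z)[:2]
for k,(x,y),(dx,dy),gm,rm in(("a",(207,245),(0,1),(227,276),(171,216)),("b",(371,384),(1,0),(408,364),(352,411)),("c",(518,225),(0,-1),(505,182),(553,244))):
    u,v=60+x/2,20+y/2; m=np.zeros(im.shape[:2],np.uint8); cv2.circle(m,(int(u),int(v)),9,1,-1)
    sub=g[...,2][m>0]; m=(m>0)&(g[...,2]>np.percentile(sub,50)+0)&(g[...,2]>95)
    bl=max([(a,i) for i,(b,a) in enumerate(blobs(m,3))],default=None)
    n,l,st,ce=cv2.connectedComponentsWithStats(m.astype(np.uint8)); i=l[int(round(v)),int(round(u))]
    ys,xs=np.nonzero(l==i); P=np.array([f(a,b,.184) for a,b in zip(xs,ys)])
    vx=cv2.fitLine(P.astype(np.float32),2,0,.001,.001).ravel()[:2]
    R=f(60+rm[0]/2,20+rm[1]/2,.14);G=f(60+gm[0]/2,20+gm[1]/2,.14);D=G-R;C=(R+G)/2+.5*np.array([-D[1],D[0]])
    print(k,len(P),np.ptp(P,axis=0),"line mod180",np.degrees(np.arctan2(vx[1],vx[0]))%180,"centre",C,"green dir",np.degrees(np.arctan2(*(G-C)[::-1]))%360)
m=((g[...,0]<6)|(g[...,0]>174))&(g[...,1]>130); m[80:]=0
for b,a in blobs(m,80): print("knob",b,a,ray(w,b,.19))
E
```

```text
a 54 [0.00620075 0.01466386] line mod180 75.57251 centre [0.51361848 0.07379873] green dir 254.0264799031039
b 60 [0.01602932 0.00768903] line mod180 165.32147 centre [ 0.5696313  -0.02806077] green dir 344.58675027791753
c 64 [0.0073295  0.01542334] line mod180 72.95401 centre [0.67116527 0.02873968] green dir 73.75750312835716
knob [246.51673945  36.68995633] 687 [0.6186255  0.14343378 0.19      ]
```

All three bolts are open, each within about 2° of its green direction. Now for the pin knob at about (0.618, 0.142).

Call:
{"op": "apply_moves", "data": {
  "commands": [
    [0.0366,-0.0007,0.015,0,0,0],
    [0.0366,-0.0007,0.015,0,0,0],
    [0.0366,-0.0007,0.015,0,0,0],
    [0.0366,-0.0007,0.015,0,0,0],
    [0,0,0.02,0,0,0],
    [0,0,0.02,0,0,0],
    [0,0,0.02,0,0,0],
    [0,0,0.016,0,0,0],
    [0,0,0.01,0,0,0],
    [0,0,0,0,0,0],
    [0,0,0,0,0,0]
  ],
  "claw": 0.5
}}

```text
clock: 16.05
tool_pos: [0.6179, 0.1426, 0.1744]
orientation: [[0.206, 0.979, 0.001], [0.979, -0.206, 0.0], [0.0, 0.001, -1.0]]
contact_force: [-0.0, -0.2, 0.6]
gripper_width: 0.047
gripper_force: 0.0
```

Call:
{"op": "apply_moves", "data": {
  "commands": [
    [0,0,0,0,0,0],
    [0,0,0,0,0,0],
    [0,0,0,0,0,0],
    [0,0,0,0,0,0],
    [0,0,0,0,0,0],
    [0,0,0,0,0,0]
  ],
  "claw": 0,
  "force": 45
}}

```text
clock: 16.65
tool_pos: [0.6181, 0.1423, 0.1741]
orientation: [[0.206, 0.979, 0.001], [0.979, -0.206, 0.0], [0.0, 0.001, -1.0]]
contact_force: [0.2, 0.1, 3.3]
gripper_width: 0.0232
gripper_force: 45.0
```

Call:
{"op": "apply_moves", "data": {
  "commands": [
    [0,0,-0.002,0,0,0],
    [0,0,-0.002,0,0,0],
    [0,0,-0.002,0,0,0],
    [0,0,-0.002,0,0,0],
    [0,0,-0.002,0,0,0],
    [0,0,-0.002,0,0,0],
    [0,0,0,0,0,0],
    [0,0,0,0,0,0],
    [0,0,0,0,0,0]
  ],
  "force": 55
}}

```text
clock: 17.55
tool_pos: [0.618, 0.1423, 0.1843]
orientation: [[0.206, 0.979, -0.001], [0.979, -0.206, -0.0], [-0.0, -0.001, -1.0]]
contact_force: [8.2, 1.4, -10.4]
gripper_width: 0.023
gripper_force: 55.0
```

Call:
{"op": "apply_moves", "data": {
  "commands": [
    [0,0,-0.001,0,0,0],
    [0,0,-0.001,0,0,0],
    [0,0,0,0,0,0],
    [0,0,0,0,0,0]
  ]
}}

```text
clock: 17.95
tool_pos: [0.618, 0.1423, 0.1861]
orientation: [[0.206, 0.979, -0.001], [0.979, -0.206, -0.0], [-0.0, -0.001, -1.0]]
contact_force: [7.7, 1.2, -12.6]
gripper_width: 0.0232
gripper_force: 55.0
```

Call:
{"op": "apply_moves", "data": {
  "commands": [
    [0,0,-0.0005,0,0,0],
    [0,0,-0.0005,0,0,0],
    [0,0,0,0,0,0],
    [0,0,0,0,0,0]
  ]
}}

```text
clock: 18.35
tool_pos: [0.618, 0.1423, 0.1871]
orientation: [[0.206, 0.979, -0.001], [0.979, -0.206, -0.0], [-0.0, -0.001, -1.0]]
contact_force: [8.7, 0.7, -13.2]
gripper_width: 0.0232
gripper_force: 55.0
```

Call:
{"op": "apply_moves", "data": {
  "commands": [
    [0,0,-0.0005,0,0,0],
    [0,0,-0.0005,0,0,0],
    [0,0,0,0,0,0],
    [0,0,0,0,0,0]
  ]
}}

```text
clock: 18.75
tool_pos: [0.618, 0.1423, 0.1879]
orientation: [[0.206, 0.979, -0.001], [0.979, -0.206, -0.0], [-0.0, -0.001, -1.0]]
contact_force: [10.0, 1.1, -13.1]
gripper_width: 0.023
gripper_force: 55.0
```

Call:
{"op": "apply_moves", "data": {
  "commands": [
    [0,0,-0.0005,0,0,0],
    [0,0,-0.0005,0,0,0],
    [0,0,0,0,0,0],
    [0,0,0,0,0,0]
  ]
}}

```text
clock: 19.15
tool_pos: [0.618, 0.1423, 0.1882]
orientation: [[0.206, 0.979, -0.002], [0.979, -0.206, -0.0], [-0.001, -0.002, -1.0]]
contact_force: [11.6, 1.4, -18.4]
gripper_width: 0.0231
gripper_force: 55.0
```

The force has jumped to 18 N with the position stalled at 14.1 mm, so the pin is on its hard stop. One last look before handing in.

```bash
python3 - <<'E'
from h import *
im,d=robot.read_camera("scene"); s=robot.observe();print(s["contact_force"],s["tool_pos"],s["gripper_width"])
cv2.imwrite("pics/s2.png",cv2.resize(im[120:270,220:370,::-1],(600,600),interpolation=cv2.INTER_CUBIC))
E
```

```text
[ 11.83066244   2.13220025 -18.17558848] [0.61797552 0.142284   0.18825822] 0.023210251118092225
```

View pics/s2.png

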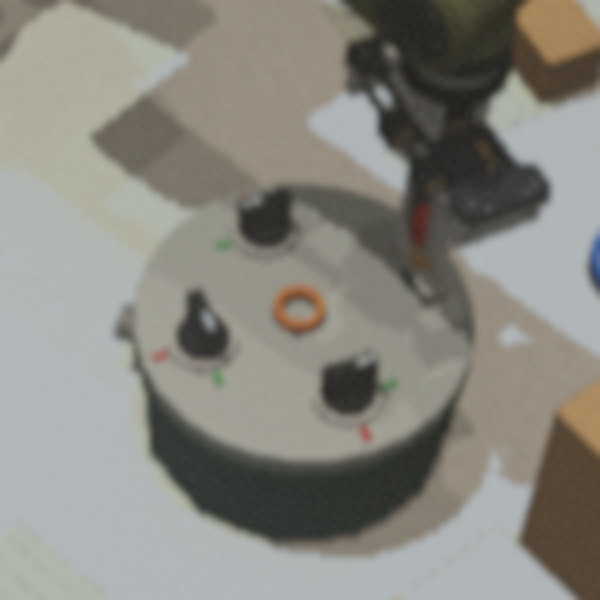

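The knob at (420,225) is held up in the gripper. The bolts at (265,215), (203,330) and (350,385) are open, and the nut at (300,308) hasn't moved.

```bash
python3 -c "
from rig import robot
print(robot.finish_job())"
```

```text
the job is handed in; nothing more can be done
None
```

All three wing bolts are open at their end stops, and the gripper is holding the lock pin fully up on its hard stop (about 14 mm); I handed the job in at about 19 s of the 64 s allowed.

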